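Knock the red stop pin home on a gauge nest

ROBOT

A 6-joint arm with a two-finger parallel gripper is mounted at the origin on the work surface. World frame = base frame: x ahead of the robot, y to its left, z up, the work surface at z = 0. Lengths are in mm, angles in rad, forces in N, time in s.
With the tool pointing down it reaches from about 275 to 1000 mm from the base axis. Payload 8.4 kg.
Tool frame: the origin (TCP) lies between the finger pads; the fingertips stand r.tips_ahead ahead of it and the grasp point (between the pads) lies 6 mm ahead of it (r.tips_ahead is the distance from the TCP to the fingertips, in mm); z points along the fingers, y is the line along which they close (so a half turn about z gives the same grasp; the last joint's range is limited). The gripper opens to 85 mm and grips with 20 to 120 N. Pads are 22 mm wide; open, the fingers measure 114 mm over their backs; the gripper's body (76 mm by 85 mm) begins 54 mm behind the grasp point. The pads swing forward as they close: fully open they stand 13 mm farther back than shut.
Start: joints at [-1.218, 0.353, 1.633, -0, 1.155, -0.002], TCP at [217.125, -586.076, 256.281] pointing down, gripper open.
Joint ranges: [-2.63, 2.63], [-0.92, 2.1], [0.06, 2.66], [-1.3, 4.44], [0, 2.69], [-3.02, 3.02]. Speed limits (rad/s): [2.22, 2.22, 2.79, 3.14, 3.14, 3.14].

INTERFACE

Orientations are given as [roll, pitch, yaw] about the fixed x, y, z axes, in that order (R = Rz(yaw) Ry(pitch) Rx(roll)).
In Python, from rig import r gives the robot as it stands.
- The arm moves only by the tool carry_out, never from a script. Its arguments are lists of equal length, an entry for each row: "delta_pos": the shift along the tool's x, y, z in m, a list of three; "rot": the turn, a rotation vector about the tool's x, y, z in degrees, a list of three. A call has 1 to 8 rows; each row is the pose to reach, as a shift and turn from the pose commanded when the call began, along the tool's axes at that moment; what a row does not reach only later rows make up. A row lasts 1/8 s, in which the tool goes at most 62.5 mm and 10.7 degrees, less where a joint would pass 70% of its speed; a pose out of reach is approached as far as the arm can. A call with a gripper value outside its range is refused whole. "claw" is the finger opening in m, from 0 to 0.0854, set as the call begins (left out, the last holds). The fingers move at their own pace and stop on an object; "grip_force" is the grip in N (left out, the last holds). Time passes only in rows, so rows that repeat a pose let the fingers close. It gives the time, the measured TCP pose, the force, the opening and the grip force at its end, in the units of the state.
- r.sense(): the state, without advancing time (a new reading comes with each control period).
- r.grab_frame(name): name is "scene" or "side" or "wrist"; returns the picture (400x640x3 uint8, blue, green, red); there is no depth.
- r.camera_info(name): a dict with "fx", "fy", "cx", "cy" (pixels), "distortion" ([k1, k2, p1, p2, k3] as OpenCV has them; the pictures are not rectified), "pose" (4x4, takes a point from camera to world coordinates); the wrist camera has in their place "hand_eye" (4x4, takes a point from camera to tool coordinates, whose origin is the TCP and whose axes are the flange's). Camera axes: x right, y down, z forward; pixel columns grow to the right and rows downward; lengths in mm; the calibration is good to about 2 mm. A picture is of the moment at which its call begins: read the wrist's pose just before it. camera_info takes no time and is no camera call.
- r.sign_off(): hands the job in; it is judged then, once.
Trained networks look in the newest picture that a camera, given by its name, has taken for a name from the list of things; names that differ only in an ending like _2 or _b are one class to them, and where a whole thing is asked for, a point or a joint stands for the part that bears it (a point fixed in the world has none). Each returns a list of dicts, best first, with "p" (0 to 1); they miss things now and then, are a little off and sometimes report something else, mostly with a low value. They report only what shows in the picture. A call takes as long as a camera call. They do not tell look-alikes from the thing itself.
- r.recognise(thing, camera): "box" ([left, top, right, bottom] in pixels, round what is visible of it).
- r.cut_out(thing, camera): "mask" (400x640 bool, what is visible of it) and "box" ([left, top, right, bottom] in pixels, round what is visible of it).
The state is a dict: "clock": time; "qpos": joint angles; "qvel": joint speeds; "joint_efforts": joint torques, N m; "eef_pos": TCP position; "tcp_rot": TCP orientation; "contact_force": force on the tool from outside, world axes, zero at the start; "wrist_torque": the same for the moment, N m; "opening": opening from 0.0 (shut) to 1.0 (fully open); "grasp_force": force on a finger pad.
Only numpy, scipy, OpenCV 4.12 (cv2) and the standard library are available. Lean on these libraries where they do the work, as an engineer would, in place of code of your own. Each camera call takes 0.05 s, during which the arm holds its last target. There are 200 camera calls.

TASK

Pick up the white-faced mallet standing on the green mat and, keeping hold of it, knock the red-capped sprung pin all the way down onto its collar with the mallet's striking face, squarely on the cap. Then stand the mallet back on the green mat on that same face and let go. Touch the pins with nothing but the mallet, leave the blue-capped pin standing as it is, and do not let the mallet fall over.

Things in the scene. Friction and masses are not known exactly. Their poses are not given: they have to be found in the camera images.
- mallet: Loose 0.42 kg mallet: upright steel head 80 mm tall, white faces 48 mm wide, level wooden handle. Stands on its lower, striking face. Origin: centre of that face; z up the head, handle along -x. Handle 24 mm wide (y), 22 high (z), centre line 40 mm above the face, reaching to x = -203 mm; grip it near x = -75 mm. Balance point about 10 mm from the head's axis; it stands by itself when set down.
- red_pin: Sprung pin with red cap, 28 mm wide, 10 thick, amid an aluminium nest (130x90x20 mm, fixed; two jaws 46 mm from the pin, 40 mm high). Origin: centre of the cap's top, z up. Slides straight down only; top starts 53 to 57 mm above the bench; fully down the cap sits on a dark collar, top at 37 mm. Needs 6 to 8 N; stays where left, as its stiff fit outholds its light spring.
- blue_pin: The same kind of pin with a blue cap, on a second identical nest; origin at the centre of the cap's top, 53 to 57 mm above the bench. To be left alone.
- mat: Green mat, 160 x 160 mm, 4 mm thick, fixed to the bench, on which the mallet stands. Origin: centre of its underside, on the bench; x and y along its edges.
Things that resemble listed ones, but are neither listed nor needed, are in the scene too. There is more than one size of the mallet; the one meant has the size given above.

How it is judged (in metres and radians):
On the way:
1. the red pin is down on its collar, struck by the held mallet's striking face (height (world z) of red_pin below 0.041 m and horizontal distance between mallet and red_pin below 0.03 m and height (world z) of mallet below 0.06 m and angle between mallet's own z axis and vertical below 0.3 rad and contact force between the fingers and mallet above 2 N).
At the end, for the whole second after the job is handed in: The red cap's top is less than 41 mm above the bench (within 4 mm of fully down); the mallet stands still on its striking face on the mat, released, upright within 8 degrees, the centre of its face within the mat's edges and at most 5 mm above the mat; the blue pin is within 4 mm of where it was (height (world z) of red_pin below 0.041 m and x of mallet in the frame of mat between -0.08 and 0.08 m and y of mallet in the frame of mat between -0.08 and 0.08 m and height (world z) of mallet below 0.009 m and angle between mallet's own z axis and vertical below 0.15 rad and linear speed of mallet below 0.02 m/s and distance of blue_pin from where it was at the start of the episode below 0.004 m); the robot touches nothing.
It fails at once if the blue pin is pushed 4 mm or more (distance of blue_pin from where it was at the start of the episode above 0.004 m).
It fails at once if the fingers or the arm touch a pin (contact force between any of the fingers, the arm and red_pin above 1 N or contact force between any of the fingers, the arm and blue_pin above 1 N).
It fails at once if the mallet falls over (tilts more than 45 degrees) (angle between mallet's own z axis and vertical above 0.79 rad).
It also fails if it takes over 48 s, if anything falls off the work surface, if the arm or the gripper's body presses on something with over 40 N, if the wrist force passes 120 N, or if a joint passes its speed limit or range.

## Working session

There is one attempt and no reset: what is moved stays moved. The work goes in short steps, Python scripts to look and compute and a tool call to move; the robot and the scene stay as the last step left them, time stands still between calls to the robot, and variables do not carry over. Pictures are saved under pics/ and viewed, at most 10 in all, crops included, and the job is handed in when it is done.

Besides the shell and the picture viewer there is one more tool, called after "Request:" as name(argument=value, ...) on one line, values as JSON. carry_out: Moves the arm, as the interface text tells. Its arguments: {"type":"object","properties":{"delta_pos":{"type":"array","items":{"type":"array","items":{"type":"number"}}},"rot":{"type":"array","items":{"type":"array","items":{"type":"number"}}},"claw":{"type":"number"},"grip_force":{"type":"number"}},"required":["delta_pos","rot"]}

```bash
ls; mkdir -p pics
cat > h.py <<'E'
from rig import r
import numpy as np, cv2
def K(c): return np.array([[c['fx'],0,c['cx']],[0,c['fy'],c['cy']],[0,0,1.]]), np.array(c['distortion'],float)
def pose(name,c):
    if name!='wrist': return np.array(c['pose'],float)
    from scipy.spatial.transform import Rotation as R
    s=r.sense(); T=np.eye(4); T[:3,:3]=R.from_euler('xyz',s['tcp_rot']).as_matrix(); T[:3,3]=s['eef_pos']
    return T@np.array(c['hand_eye'],float)
def toplane(name,px,z,T=None):
    c=r.camera_info(name); k,d=K(c); T=pose(name,c) if T is None else T
    n=cv2.undistortPoints(np.array(px,float).reshape(-1,1,2),k,d).reshape(-1,2)
    v=np.c_[n,np.ones(len(n))]@T[:3,:3].T; o=T[:3,3]
    return o+v*((z-o[2])/v[:,2])[:,None]
def proj(name,P,T=None):
    c=r.camera_info(name); k,d=K(c); T=pose(name,c) if T is None else T
    W=np.linalg.inv(T); rv,_=cv2.Rodrigues(W[:3,:3])
    return cv2.projectPoints(np.array(P,float).reshape(-1,1,3),rv,W[:3,3],k,d)[0].reshape(-1,2)
E
python3 - <<'E'
from h import *
s=r.sense(); print(s, r.tips_ahead)
for n in ['scene','side','wrist']:
    im=r.grab_frame(n); cv2.imwrite(f'pics/{n}0.png',im)
    for t in ['mallet','red_pin','blue_pin','mat']:
        print(n,t,[(round(a['p'],2),np.round(a['box']).tolist()) for a in r.recognise(t,n)])
print(np.round(pose('scene',r.camera_info('scene')),2)); print(np.round(pose('side',r.camera_info('side')),2)); print(r.camera_info('wrist'))
E
```

```text
pics
{'clock': 0.0, 'qpos': array([-1.21838683e+00,  3.53649486e-01,  1.63415173e+00,  4.27291668e-07,
        1.15522156e+00, -2.39884866e-03]), 'qvel': array([ 0.00155325, -0.00042247,  0.00055109, -0.00083251,  0.00113828,
       -0.00172623]), 'joint_efforts': array([-1.56896469e-03, -6.05253053e+01, -3.42063081e+01, -1.67564081e-04,
        9.37186182e-03, -5.35036463e-06]), 'eef_pos': array([ 216.97422762, -585.64015692,  255.55330514]), 'tcp_rot': array([-3.14016254e+00, -3.82130653e-06,  3.54808167e-01]), 'contact_force': array([-0.02995759,  0.63314602, -0.46527118]), 'wrist_torque': array([ 0.00938651, -0.01192383, -0.01533455]), 'grasp_force': 0.0, 'opening': 1.0018754310086027} 25.0
scene mallet [(0.96, [174.0, 144.0, 260.0, 243.0]), (0.58, [303.0, 173.0, 339.0, 253.0]), (0.57, [337.0, 166.0, 388.0, 186.0])]
scene red_pin [(0.49, [442.0, 218.0, 451.0, 235.0])]
scene blue_pin [(0.69, [284.0, 307.0, 291.0, 314.0])]
scene mat [(0.66, [300.0, 214.0, 379.0, 288.0])]
side mallet [(0.94, [287.0, 172.0, 375.0, 227.0]), (0.73, [274.0, 249.0, 350.0, 290.0]), (0.69, [407.0, 138.0, 4
[... 528 characters left out ...]
+00]
 [-4.6000e-01  4.7000e-01 -7.5000e-01  8.0508e+02]
 [-2.0000e-02 -8.5000e-01 -5.2000e-01  6.2900e+02]
 [ 0.0000e+00  0.0000e+00  0.0000e+00  1.0000e+00]]
{'fx': 329.28509835503274, 'fy': 329.28509835503274, 'cx': 323.77477668587886, 'cy': 204.43821289069308, 'distortion': array([0.01524392, 0.        , 0.        , 0.        , 0.        ]), 'hand_eye': array([[ 8.87936262e-04, -9.57935325e-01, -2.86982795e-01,
         7.38105919e+01],
       [ 9.99999484e-01,  7.08809664e-04,  7.28064509e-04,
         9.43002129e-01],
       [-4.94022533e-04, -2.86983293e-01,  9.57935460e-01,
        -1.16661792e+02],
       [ 0.00000000e+00,  0.00000000e+00,  0.00000000e+00,
         1.00000000e+00]])}
```

View pics/scene0.png

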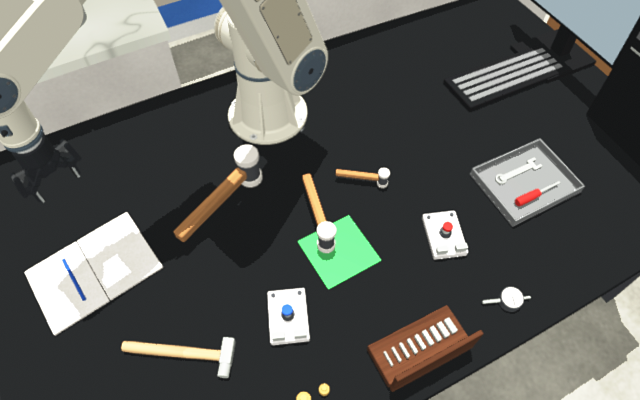

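View pics/side0.png

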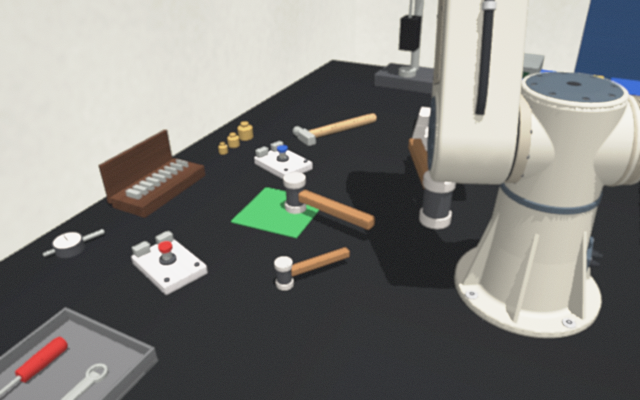

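The candidates for the mallet in the scene picture are the large mallet at (248,165), the mallet on the mat at (327,237), the small mallet at (384,177) and the claw hammer at (228,355). The one on the green mat is the match. The red pin is at (447,228) and the blue pin at (287,311).

Run:
```python
from h import *
im=r.grab_frame('scene'); sd=r.grab_frame('side')
hsv=lambda i:cv2.cvtColor(i,cv2.COLOR_BGR2HSV)
def blob(i,lo,hi,box):
    m=cv2.inRange(hsv(i),np.array(lo),np.array(hi)); z=np.zeros_like(m); x0,y0,x1,y1=box; z[y0:y1,x0:x1]=m[y0:y1,x0:x1]; return z
def cen(m): return np.argwhere(m)[:,::-1].mean(0)
for n,i,br,bb in [('scene',im,(435,215,460,240),(278,300,298,322)),('side',sd,(150,235,180,265),(270,140,295,165))]:
    mr=blob(i,(0,130,60),(8,255,255),br)|blob(i,(172,130,60),(180,255,255),br); mb=blob(i,(100,130,50),(130,255,255),bb)
    # cap body centre ~ 5 mm below top
    print(n,'red',cen(mr),toplane(n,cen(mr),51)[0],'blue',cen(mb),toplane(n,cen(mb),51)[0])
m=blob(im,(45,80,60),(75,255,255),(290,205,390,295)); c=max(cv2.findContours(m,0,2)[0],key=cv2.contourArea)
q=cv2.boxPoints(cv2.minAreaRect(c)); q=cv2.approxPolyDP(cv2.convexHull(c),6,True)[:,0]
print('mat',q,toplane('scene',q,4)[:,:2])
for n,i,b in [('scene',im,(300,170,345,258)),('side',sd,(280,170,378,232))]:
    h=blob(i,(5,100,60),(18,255,255),b); p=np.argwhere(h)[:,::-1]
    r_=cv2.minAreaRect(p.astype(np.float32)); bp=cv2.boxPoints(r_)
    e=[(bp[a]+bp[(a+1)%4])/2 for a in range(4)]; L=[np.linalg.norm(bp[a]-bp[(a+1)%4]) for a in range(4)]
    s=[e[a] for a in np.argsort(L)[:2]]
    print(n,'handle ends px',s,toplane(n,s,44)[:,:2])
big=cv2.resize(im[160:270,290:400],None,fx=5,fy=5,interpolation=2)
b2=cv2.resize(sd[155:245,225:385],None,fx=5,fy=5,interpolation=2)[:, :]
cv2.imwrite('pics/c1.png',big)
```

```text
scene red [447.16216216 226.52702703] [619.32142804 240.48086972  51.        ] blue [286.74736842 309.90526316] [ 638.93354242 -221.12263801   51.        ]
side red [164.82644628 246.58677686] [617.92621146 242.84218575  51.        ] blue [282.35714286 148.        ] [ 634.31636949 -219.72022809   51.        ]
mat [[348 214]
 [381 260]
 [328 289]
 [297 240]] [[ 444.9616012    46.0215805 ]
 [ 606.2270364    55.44385472]
 [ 616.56251832 -102.21166758]
 [ 456.16248219 -111.71066587]]
scene handle ends px [array([322.61526, 171.28119], dtype=float32), array([327.95175, 222.86707], dtype=float32)] [[311.29375459  36.08436414]
 [467.37024602 -26.76334479]]
side handle ends px [array([298.75864, 193.60345], dtype=float32), array([373.5862 , 223.53448], dtype=float32)] [[490.76263819 -47.73826177]
 [297.95488245  -9.71968343]]
```

View pics/c1.png

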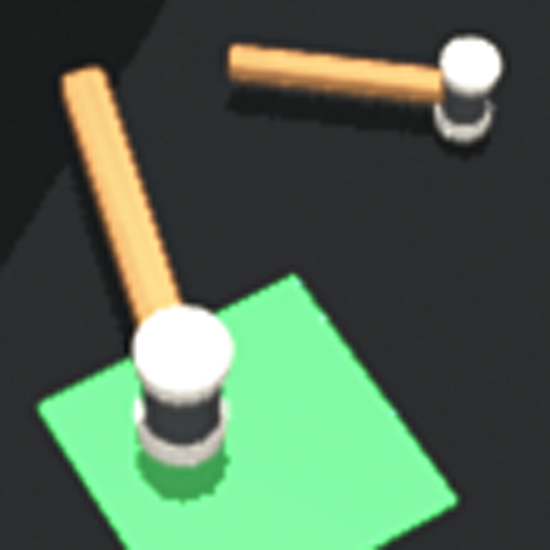

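The crop shows the mat mallet's top face centre at about px (326.5,230.3) and its handle end at about (307,174). The small mallet beside it is clearly smaller.

Run:
```python
from h import *
from scipy.spatial.transform import Rotation as R
t=toplane('scene',[[326.4,230],[316.7,230],[336.1,230]],84); print(t[:,:2],np.linalg.norm(t[1]-t[2]))
e=toplane('scene',[[303.5,175.2],[310.8,174]],55).mean(0)[:2]; 
ne=toplane('scene',[[318,224],[325.5,220]],55).mean(0)[:2]; print('end,near',e,ne)
d=t[0,:2]-e; L=np.linalg.norm(d); d/=L; print('len',L,'yaw',np.degrees(np.arctan2(d[1],d[0])), 'from handle alone',np.degrees(np.arctan2(*(ne-e)[::-1])))
g=t[0,:2]-75*d; print('grasp',g)
s=r.sense(); M=R.from_euler('xyz',s['tcp_rot']).as_matrix(); print('tool axes',np.round(M,4))
# side check
print(proj('side',[[*t[0,:2],84],[*e,44],[*g,55]]))
```

```text
[[505.75603524 -50.96685807]
 [495.00811873 -72.34536518]
 [516.51285099 -29.58432885]] 47.86397118029506
end,near [310.08807564 -10.55943233] [463.88496251 -42.88556703]
len 199.7966728150157 yaw -11.668138851671035 from handle alone -11.870050649110185
grasp [432.30587832 -35.79865287]
tool axes [[ 0.9377  0.3474 -0.    ]
 [ 0.3474 -0.9377 -0.    ]
 [-0.      0.     -1.    ]]
[[292.80105375 175.67119448]
 [368.13500357 221.85902043]
 [319.76874978 197.78026456]]
```

Request:
carry_out(delta_pos=[[0.016,-0.018,0.002],[0.047,-0.053,0.006],[0.082,-0.092,0.01],[0.118,-0.132,0.015],[0.153,-0.172,0.02],[0.189,-0.212,0.024],[0.224,-0.251,0.028],[0.255,-0.287,0.033]], rot=[[0,0,1.3],[0,0,3.8],[0,0,6.7],[0,0,9.6],[0,0,12.5],[0,0,15.4],[0,0,18.2],[0,0,20.8]], claw=0.0854)

```text
clock: 1.85
eef_pos: [357.1, -226.9, 223.5]
tcp_rot: [3.141, -0.001, -0.01]
contact_force: [0.6, -0.2, 0.7]
opening: 1.002
grasp_force: 0.0
```

```bash
cat >> h.py <<'E'
from scipy.spatial.transform import Rotation as R
def togo(pos,yaw):
    s=r.sense(); M=R.from_euler('xyz',s['tcp_rot']).as_matrix()
    T=R.from_euler('xyz',[np.pi,0,np.radians(yaw)]).as_matrix()
    print('t',s['clock'],'at',s['eef_pos'].round(1),np.degrees(s['tcp_rot']).round(2),'F',s['contact_force'].round(1),'open',round(s['opening'],3),'gf',round(s['grasp_force'],1))
    print('delta m',(M.T@(np.array(pos)-s['eef_pos'])/1e3).round(4),'rot deg',np.degrees(R.from_matrix(M.T@T).as_rotvec()).round(2))
E
python3 -c "
from h import *
togo([432.3,-35.8,190],-11.7)"
```

```text
t 1.85 at [ 357.1 -226.9  223.5] [ 1.7997e+02 -6.0000e-02 -5.6000e-01] F [ 0.6 -0.2  0.7] open 1.002 gf 0.0
delta m [ 0.0733 -0.1918  0.0335] rot deg [ 0.02 -0.06 11.14]
```

Request:
carry_out(delta_pos=[[0.015,-0.04,0.005],[0.034,-0.09,0.014],[0.053,-0.14,0.023],[0.067,-0.176,0.03],[0.073,-0.192,0.0335],[0.073,-0.192,0.0335]], rot=[[0,0,2.5],[0,0,5.2],[0,0,8],[0,0,10],[0,0,11.1],[0,0,11.1]])

```text
clock: 2.6
eef_pos: [431.3, -36.1, 189.7]
tcp_rot: [3.142, 0.0, -0.2]
contact_force: [-0.3, -0.2, -0.2]
opening: 0.998
grasp_force: 0.0
```

Run:
```python
from h import *
togo([432.3,-35.8,50],-11.7)
T=pose('wrist',r.camera_info('wrist')); im=r.grab_frame('wrist')
d=np.array([np.cos(np.radians(-11.7)),np.sin(np.radians(-11.7))]); c=np.array([505.8,-51.]); 
P=[[*c,84],[*(c-75*d),55],[*(c-203*d),44]]
p=proj('wrist',P,T); print(p)
hsv=cv2.cvtColor(im,cv2.COLOR_BGR2HSV); m=cv2.inRange(hsv,(5,100,60),(18,255,255))
cs=sorted(cv2.findContours(m,0,2)[0],key=cv2.contourArea)[-3:]
for k in cs: 
    bp=cv2.boxPoints(cv2.minAreaRect(k)); print(cv2.contourArea(k),bp.round(1).tolist(), toplane('wrist',bp,55,T)[:,:2].round(1).tolist())
for q in p: cv2.circle(im,tuple(int(x) for x in q),4,(255,0,255),1)
cv2.imwrite('pics/w1.png',im)
```

```text
t 2.6 at [431.3 -36.1 189.7] [ 1.800e+02  1.000e-02 -1.143e+01] F [-0.3 -0.2 -0.2] open 0.998 gf 0.0
delta m [ 0.0009 -0.0005  0.1397] rot deg [0.   0.01 0.27]
[[322.76199354 102.86895843]
 [322.43094346 202.01976553]
 [321.87712853 329.94010424]]
1207.0 [[108.69999694824219, 289.1000061035156], [116.30000305175781, 267.8999938964844], [174.1999969482422, 288.6000061035156], [166.60000610351562, 309.79998779296875]] [[392.3, 159.1], [410.1, 145.4], [381.6, 104.4], [362.9, 117.6]]
3337.0 [[556.5999755859375, 320.29998779296875], [638.5, 272.1000061035156], [667.5999755859375, 321.5], [585.7999877929688, 369.79998779296875]] [[285.1, -216.6], [320.3, -282.8], [266.1, -310.0], [226.1, -242.2]]
5452.5 [[307.0, 337.0], [307.0, 140.0], [337.0, 140.0], [337.0, 337.0]] [[310.6, 3.1], [482.3, -34.1], [477.8, -56.2], [305.3, -23.5]]
```

View pics/w1.png

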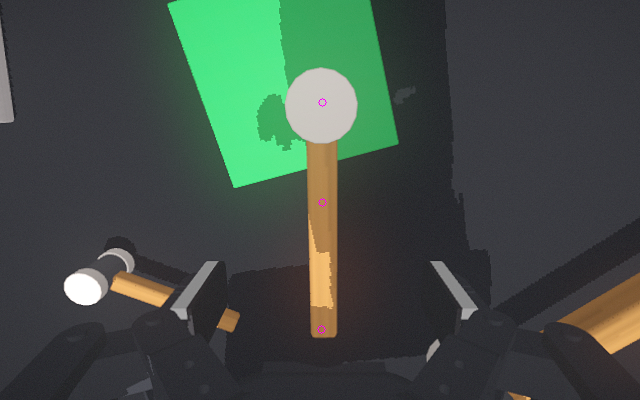

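The projected points sit on the head and handle in this view: head at (322,103), handle straight down the picture at x≈322. The fingers have room on both sides, so I'll descend and grip.

Request:
carry_out(delta_pos=[[0,0,0.025],[0.001,0,0.065],[0.001,0,0.1],[0.001,0,0.125],[0.001,0,0.137],[0.001,0,0.14],[0.001,0,0.14]], rot=[[0,0,0.3],[0,0,0.3],[0,0,0.3],[0,0,0.3],[0,0,0.3],[0,0,0.3],[0,0,0.3]])

```text
clock: 3.52
eef_pos: [432.5, -37.4, 50.4]
tcp_rot: [-3.141, -0.001, -0.207]
contact_force: [-0.1, 0.1, 0.2]
opening: 1.004
grasp_force: 0.0
```

Request:
carry_out(delta_pos=[[0,0,0],[0,0,0],[0,0,0],[0,0,0],[0,0,0],[0,0,0],[0,0,0],[0,0,0]], rot=[[0,0,0],[0,0,0],[0,0,0],[0,0,0],[0,0,0],[0,0,0],[0,0,0],[0,0,0]], claw=0.0, grip_force=100)

```text
clock: 4.53
eef_pos: [432.2, -37.2, 50.1]
tcp_rot: [-3.142, -0.0, -0.207]
contact_force: [-2.0, -0.5, 6.1]
opening: 0.267
grasp_force: 96.6
```

Request:
carry_out(delta_pos=[[0,0,-0.008],[0,0,-0.03],[0,0,-0.06],[0,0,-0.085],[0,0,-0.1],[0,0,-0.1],[0,0,-0.1]], rot=[[0,0,0],[0,0,0],[0,0,0],[0,0,0],[0,0,0],[0,0,0],[0,0,0]])

```text
clock: 5.4
eef_pos: [431.4, -37.1, 149.2]
tcp_rot: [3.141, 0.001, -0.207]
contact_force: [0.4, -0.4, -5.1]
opening: 0.265
grasp_force: 97.4
```

Run:
```python
from h import *
# keep mallet offset: TCP -> head 75mm along the tool x approx
th=np.radians(-11.86); d=np.array([np.cos(th),np.sin(th)])
T=pose('wrist',r.camera_info('wrist')); im=r.grab_frame('wrist')
pin=np.array([618.6,241.6])
s=r.sense()
hd=s['eef_pos'][:2]+75*d; hz=s['eef_pos'][2]-6+40
m=cv2.inRange(im,(120,120,120),(255,255,255)); m[:, :200]=0; m[:,450:]=0; m[180:]=0
k=max(cv2.findContours(m,0,2)[0],key=cv2.contourArea); (cx,cy),rad=cv2.minEnclosingCircle(k)
off=toplane('wrist',[[cx,cy]],hz,T)[0,:2]; print('head px',cx,cy,rad,'world',off,'pred',hd,proj('wrist',[[*hd,hz]],T))
togo([*(s['eef_pos'][:2]+pin-hd),150],-11.86)
cv2.imwrite('pics/w2.png',im); cv2.imwrite('pics/s2.png',r.grab_frame('side')[120:280,130:400].repeat(2,0).repeat(2,1))
```

```text
head px 315.7539978027344 103.03997039794922 98.11190032958984 world [504.95797895 -51.13421702] pred [504.70949543 -52.51194279] [[321.58750217 102.8703171 ]]
t 5.45 at [431.3 -37.1 149. ] [ 1.7999e+02  1.0000e-01 -1.1870e+01] F [-0.6 -0.4 -4.5] open 0.264 gf 97.4
delta m [ 0.0509 -0.3113 -0.0011] rot deg [ 0.01  0.1  -0.01]
```

View pics/s2.png

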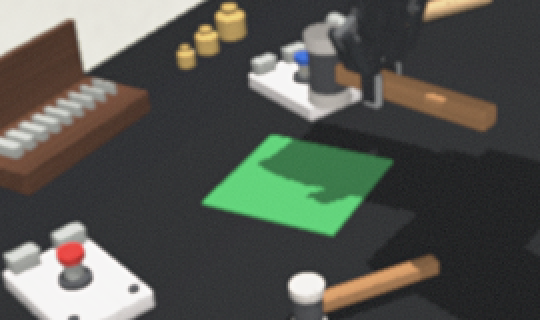

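View pics/w2.png

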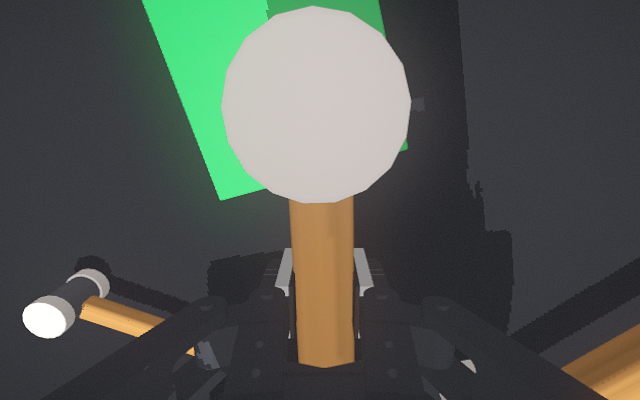

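The mallet is held level, with the head at (316,103) in the wrist view. Next I'll carry it over the red pin.

Request:
carry_out(delta_pos=[[0.003,-0.02,0],[0.011,-0.065,0],[0.02,-0.12,0],[0.029,-0.175,0],[0.038,-0.23,0],[0.046,-0.28,0],[0.05,-0.305,0],[0.051,-0.31,0]], rot=[[0,0,0],[0,0,0],[0,0,0],[0,0,0],[0,0,0],[0,0,0],[0,0,0],[0,0,0]])

```text
clock: 6.5
eef_pos: [545.7, 257.1, 148.5]
tcp_rot: [3.141, 0.001, -0.206]
contact_force: [0.0, -0.8, -4.4]
opening: 0.266
grasp_force: 98.7
```

Request:
carry_out(delta_pos=[[0,0,0.01],[0,0,0.025],[0,0,0.033],[0,0,0.035],[0,0,0.035]], rot=[[0,0,0],[0,0,0],[0,0,0],[0,0,0],[0,0,0]])

```text
clock: 7.12
eef_pos: [545.9, 255.5, 114.8]
tcp_rot: [3.142, 0.0, -0.207]
contact_force: [1.1, -0.3, -4.7]
opening: 0.264
grasp_force: 98.7
```

Run:
```python
from h import *
s=r.sense(); togo([546,257,83],-11.86)
a=r.grab_frame('scene'); b=r.grab_frame('side')
T=R.from_euler('xyz',s['tcp_rot']).as_matrix(); hd=s['eef_pos']+T@np.array([75,-.8,6]); 
for n,i in(('scene',a),('side',b)):
    for P in ([hd[0],hd[1],hd[2]-40],[hd[0],hd[1],hd[2]+40],[618.6,241.6,55]):
        p=proj(n,[P])[0]; print(n,P,p); cv2.circle(i,tuple(int(round(x)) for x in p),1,(255,0,255),-1)
v=np.hstack([cv2.resize(a[170:270,390:490],(400,400),interpolation=2),cv2.resize(b[180:280,115:215],(400,400),interpolation=2)])
cv2.imwrite('pics/v3.png',v)
```

```text
t 7.125 at [545.9 255.5 114.8] [180.     0.   -11.89] F [ 1.1 -0.3 -4.7] open 0.264 gf 98.7
delta m [-0.0002 -0.0015  0.0318] rot deg [ 0.    0.   -0.03]
scene [np.float64(619.4252683151735), np.float64(240.83216019841615), np.float64(68.75456805737093)] [448.74586965 222.8996319 ]
scene [np.float64(619.4252683151735), np.float64(240.83216019841615), np.float64(148.75456805737093)] [455.6956049  205.55203602]
scene [618.6, 241.6, 55] [447.68372974 225.33956858]
side [np.float64(619.4252683151735), np.float64(240.83216019841615), np.float64(68.75456805737093)] [163.3050028  238.15112244]
side [np.float64(619.4252683151735), np.float64(240.83216019841615), np.float64(148.75456805737093)] [155.56677356 201.75245824]
side [618.6, 241.6, 55] [164.63249111 244.42699205]
```

View pics/v3.png

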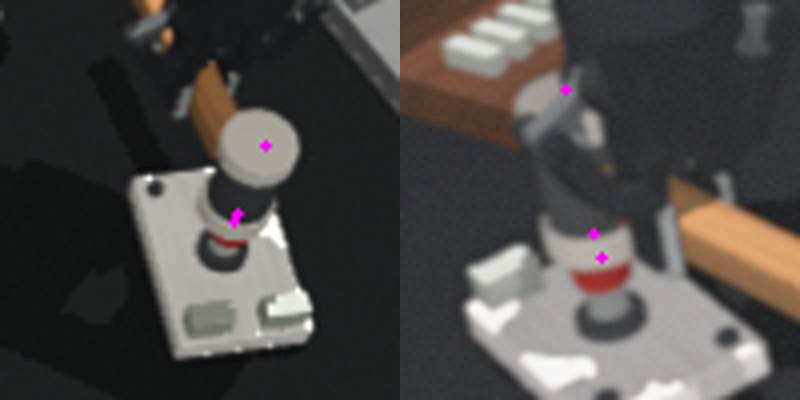

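Both views show the head just above the red cap, offset by about 3–4 mm. I'll correct that, raise the grip force and press down.

Request:
carry_out(delta_pos=[[-0.004,-0.003,0.003],[-0.004,-0.003,0.008],[-0.004,-0.003,0.013],[-0.004,-0.003,0.017],[-0.004,-0.003,0.021],[-0.004,-0.003,0.025],[-0.004,-0.003,0.028],[-0.004,-0.003,0.03]], rot=[[0,0,0],[0,0,0],[0,0,0],[0,0,0],[0,0,0],[0,0,0],[0,0,0],[0,0,0]], grip_force=120)

```text
clock: 8.22
eef_pos: [542.4, 259.6, 84.7]
tcp_rot: [-3.141, 0.0, -0.207]
contact_force: [-4.8, 2.6, 3.4]
opening: 0.261
grasp_force: 119.2
```

Request:
carry_out(delta_pos=[[0,0,0.001],[0,0,0.002],[0,0,0.002],[0,0,0.002]], rot=[[0,0,0],[0,0,0],[0,0,0],[0,0,0]])

```text
clock: 8.72
eef_pos: [542.5, 259.6, 83.1]
tcp_rot: [-3.141, -0.0, -0.207]
contact_force: [-5.0, 1.9, 5.4]
opening: 0.263
grasp_force: 119.8
```

Run:
```python
from h import *
togo([546,257,83],-11.86); print(r.sense()['wrist_torque'])
a=r.grab_frame('scene'); b=r.grab_frame('side')
v=np.hstack([cv2.resize(a[170:270,390:490],(400,400),interpolation=2),cv2.resize(b[180:280,115:215],(400,400),interpolation=2)])
cv2.imwrite('pics/v4.png',v)
```

```text
t 8.725 at [542.5 259.6  83.1] [-1.7999e+02 -1.0000e-02 -1.1870e+01] F [-5.   1.9  5.4] open 0.263 gf 119.8
delta m [0.0039 0.0018 0.0001] rot deg [-0.01 -0.01 -0.01]
[0.25133261 0.64951778 0.02022614]
```

View pics/v4.png

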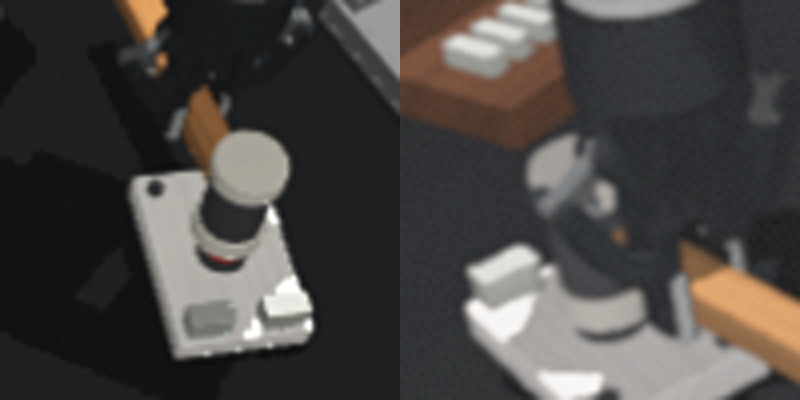

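The cap is nearly down, with only a sliver of red showing above the collar and a slight tilt in the mallet. I'll press a little further and watch the force.

Request:
carry_out(delta_pos=[[0,0,0.001],[0,0,0.002],[0,0,0.003],[0,0,0.003]], rot=[[0,0,0],[0,0,0],[0,0,0],[0,0,0]])

```text
clock: 9.32
eef_pos: [542.0, 259.9, 81.5]
tcp_rot: [-3.141, 0.001, -0.207]
contact_force: [-14.4, 1.1, 22.7]
opening: 0.258
grasp_force: 122.0
```

Run:
```python
from h import *
togo([546,257,83],-11.86); print(r.sense()['wrist_torque'])
T=pose('wrist',r.camera_info('wrist')); im=r.grab_frame('wrist')
m=cv2.inRange(im,(110,110,110),(255,255,255)); m[:, :200]=0; m[:,450:]=0; m[210:]=0
cv2.imwrite('pics/w4.png',im)
k=max(cv2.findContours(m,0,2)[0],key=cv2.contourArea); print(cv2.boundingRect(k), cv2.minEnclosingCircle(k))
m=cv2.inRange(cv2.imread('pics/w2.png'),(110,110,110),(255,255,255)); m[:, :200]=0; m[:,450:]=0; m[210:]=0
k=max(cv2.findContours(m,0,2)[0],key=cv2.contourArea); print(cv2.boundingRect(k), cv2.minEnclosingCircle(k))
```

```text
t 9.325 at [542.  259.9  81.5] [-1.7998e+02  3.0000e-02 -1.1880e+01] F [-14.4   1.1  22.7] open 0.258 gf 122.0
delta m [ 0.0045  0.002  -0.0015] rot deg [-0.02  0.03 -0.02]
[-0.04686893  1.28833378 -0.05008213]
(219, 0, 211, 210) ((331.0, 100.03960418701172), 140.0426788330078)
(221, 5, 191, 199) ((315.93316650390625, 104.3609390258789), 99.48341369628906)
```

The force jumped to about 27 N above the carrying load at a height that matches the collar, so the pin is seated. I'll lift straight up and check the pin and the mallet's tilt.

Request:
carry_out(delta_pos=[[0,0,-0.003],[0,0,-0.012],[0,0,-0.03],[0,0,-0.05],[0,0,-0.065],[0,0,-0.07],[0,0,-0.07],[0,0,-0.07]], rot=[[0,0,0],[0,0,0],[0,0,0],[0,0,0],[0,0,0],[0,0,0],[0,0,0],[0,0,0]])

```text
clock: 10.38
eef_pos: [542.1, 259.3, 149.1]
tcp_rot: [3.141, 0.001, -0.207]
contact_force: [-0.9, -1.2, -4.8]
opening: 0.263
grasp_force: 118.2
```

Run:
```python
from h import *
s=r.sense(); togo([431.5,-37.1,151],-11.86); print(s['wrist_torque'])
T=pose('wrist',r.camera_info('wrist')); im=r.grab_frame('wrist'); a=r.grab_frame('scene'); b=r.grab_frame('side')
m=cv2.inRange(im,(110,110,110),(255,255,255)); m[:, :200]=0; m[:,450:]=0; m[210:]=0
k=max(cv2.findContours(m,0,2)[0],key=cv2.contourArea); print(cv2.boundingRect(k), cv2.minEnclosingCircle(k))
hb=cv2.cvtColor(b,cv2.COLOR_BGR2HSV); red=cv2.inRange(hb,(0,130,60),(8,255,255))|cv2.inRange(hb,(172,130,60),(180,255,255))
z=np.zeros_like(red); z[225:275,145:190]=red[225:275,145:190]; p=np.argwhere(z)[:,::-1]
print('red side',len(p),p.mean(0) if len(p) else 0,'expected down',proj('side',[[618.6,241.6,33]]),'up',proj('side',[[618.6,241.6,51]]))
v=np.hstack([cv2.resize(im,(480,300)),cv2.resize(b[150:280,95:235],(320,300),interpolation=2)])
cv2.imwrite('pics/v5.png',v)
```

```text
t 10.375 at [542.1 259.3 149.1] [ 1.7996e+02  5.0000e-02 -1.1870e+01] F [-0.9 -1.2 -4.8] open 0.263 gf 118.2
delta m [-0.0472  0.3128 -0.0016] rot deg [ 0.04  0.05 -0.01]
[0.03937526 0.25851148 0.0120565 ]
(221, 0, 191, 204) ((330.0274658203125, 92.3231430053711), 115.84361267089844)
red side 127 [166.61417323 255.62992126] expected down [[166.62573832 253.75952348]] up [[164.99818155 246.14019969]]
```

View pics/v5.png

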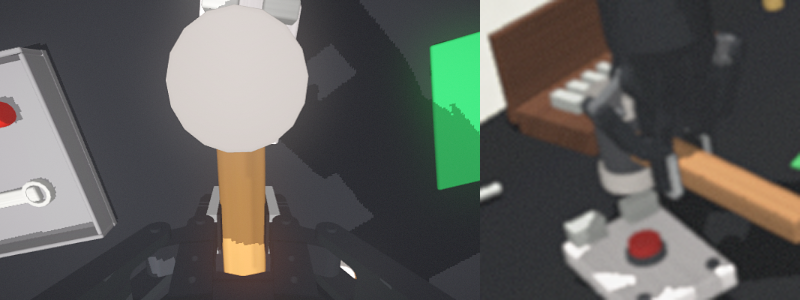

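The red cap sits flush on its collar at (645,245) in the right-hand view, and the mallet is still level in the grip. Next I'll carry it back, slightly nearer the mat's centre.

Request:
carry_out(delta_pos=[[-0.002,0.018,0],[-0.008,0.065,0],[-0.014,0.12,0],[-0.021,0.175,0],[-0.027,0.225,0],[-0.032,0.265,0],[-0.035,0.29,0],[-0.036,0.297,0]], rot=[[0,0,0],[0,0,0],[0,0,0],[0,0,0],[0,0,0],[0,0,0],[0,0,0],[0,0,0]])

```text
clock: 11.52
eef_pos: [444.9, -25.4, 149.8]
tcp_rot: [3.141, 0.001, -0.209]
contact_force: [0.6, -0.7, -3.9]
opening: 0.264
grasp_force: 118.3
```

Request:
carry_out(delta_pos=[[0,0,0.015],[0,0,0.04],[0,0,0.065],[0,0,0.082],[0,0,0.09],[0,0,0.094],[0,0,0.094],[0,0,0.094]], rot=[[0,0,0],[0,0,0],[0,0,0],[0,0,0],[0,0,0],[0,0,0],[0,0,0],[0,0,0]])

```text
clock: 12.52
eef_pos: [446.6, -23.7, 56.3]
tcp_rot: [-3.141, -0.001, -0.207]
contact_force: [-0.4, 0.2, -4.3]
opening: 0.259
grasp_force: 118.2
```

Request:
carry_out(delta_pos=[[0,0,0.001],[0,0,0.002],[0,0,0.003],[0,0,0.004],[0,0,0.0045],[0,0,0.0045]], rot=[[0,0,0],[0,0,0],[0,0,0],[0,0,0],[0,0,0],[0,0,0]])

```text
clock: 13.28
eef_pos: [446.1, -23.8, 51.2]
tcp_rot: [-3.142, 0.0, -0.207]
contact_force: [0.4, 0.6, -3.8]
opening: 0.26
grasp_force: 118.2
```

Request:
carry_out(delta_pos=[[0,0,0.0005],[0,0,0.001],[0,0,0.0015],[0,0,0.0015],[0,0,0.0015]], rot=[[0,0,0],[0,0,0],[0,0,0],[0,0,0],[0,0,0]])

```text
clock: 13.9
eef_pos: [445.8, -23.7, 50.2]
tcp_rot: [3.142, 0.0, -0.207]
contact_force: [-5.1, 1.2, 8.1]
opening: 0.26
grasp_force: 120.2
```

The mallet is on the mat. I'll relax the grip, then open.

Request:
carry_out(delta_pos=[[0,0,-0.0005],[0,0,-0.0005],[0,0,-0.0005]], rot=[[0,0,0],[0,0,0],[0,0,0]], grip_force=20)

```text
clock: 14.28
eef_pos: [446.0, -23.7, 50.4]
tcp_rot: [-3.142, 0.0, -0.207]
contact_force: [-4.1, 1.2, 5.2]
opening: 0.264
grasp_force: 119.3
```

Request:
carry_out(delta_pos=[[0,0,0],[0,0,0],[0,0,0],[0,0,0],[0,0,0],[0,0,0],[0,0,0],[0,0,0]], rot=[[0,0,0],[0,0,0],[0,0,0],[0,0,0],[0,0,0],[0,0,0],[0,0,0],[0,0,0]], claw=0.085)

```text
clock: 15.28
eef_pos: [446.1, -23.8, 50.3]
tcp_rot: [-3.142, -0.0, -0.207]
contact_force: [-0.0, -0.2, 0.2]
opening: 0.997
grasp_force: 0.0
```

Request:
carry_out(delta_pos=[[0,0,-0.01],[0,0,-0.03],[0,0,-0.06],[0,0,-0.1],[0,0,-0.135],[0,0,-0.15],[0,0,-0.15],[0,0,-0.15]], rot=[[0,0,0],[0,0,0],[0,0,0],[0,0,0],[0,0,0],[0,0,0],[0,0,0],[0,0,0]])

```text
clock: 16.27
eef_pos: [445.4, -23.7, 199.2]
tcp_rot: [3.141, 0.002, -0.207]
contact_force: [-0.5, -0.1, -0.5]
opening: 0.998
grasp_force: 0.0
```

Run:
```python
from h import *
togo([446,-24,200],-11.86)
a=r.grab_frame('scene'); b=r.grab_frame('side')
v=np.hstack([cv2.resize(a[140:340,250:480],(460,400)),cv2.resize(b[130:290,130:260+6],(340,400))])
cv2.imwrite('pics/v6.png',v)
```

```text
t 16.275 at [445.4 -23.7 199.2] [ 1.7998e+02  1.0000e-01 -1.1870e+01] F [-0.5 -0.1 -0.5] open 0.998 gf 0.0
delta m [ 0.0006  0.0001 -0.0008] rot deg [ 0.02  0.1  -0.01]
```

View pics/v6.png

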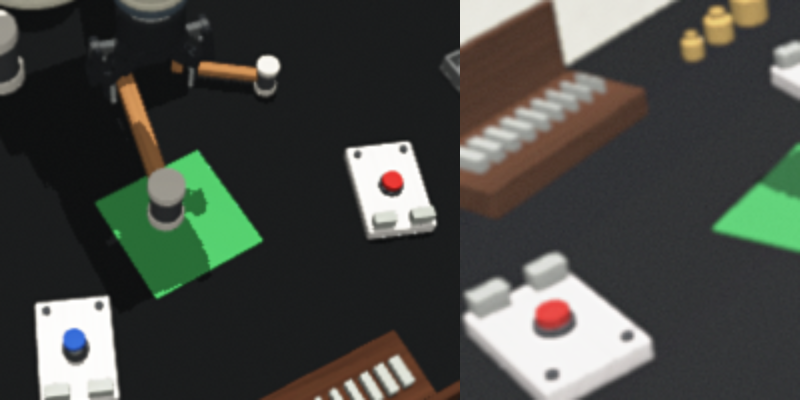

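The mallet stands upright on the mat with its head at (166,195). The red cap is down on its collar at (392,182), and the blue pin is untouched at (75,343).

```bash
python3 -c "
from rig import r
print(r.sign_off())"
```

```text
the job is handed in; nothing more can be done
None
```

The red pin was knocked down onto its collar with the held mallet, the mallet stands released on the green mat on its striking face, the blue pin was left alone, and the job was handed in at about 16 s (the hand-in call returned no verdict).

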